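Snap the back onto a travel clock with the pressing tool

ROBOT

A 6-joint arm with a two-finger parallel gripper is mounted at the origin on the work surface. World frame = base frame: x ahead of the robot, y to its left, z up, the work surface at z = 0. Lengths are in m, angles in degrees, forces in N, time in s.
With the tool pointing down it reaches from about 0.35 to 0.875 m from the base axis. Payload 15.5 kg.
Tool frame: the origin (TCP) lies midway between the tips of the shut fingers; the grasp point (between the pads) lies arm.grasp_offset behind it (arm.grasp_offset is the distance from the TCP to the grasp point, in m); z points along the fingers, y is the line along which they close (so a half turn about z gives the same grasp; the last joint's range is limited). The gripper opens to 85 mm and grips with 20 to 120 N. Pads are 22 mm wide; open, the fingers measure 114 mm over their backs; the gripper's body (76 mm by 85 mm) begins 54 mm behind the grasp point. The pads swing forward as they close: fully open they stand 13 mm farther back than shut.
Start: joints at [69.872, 28.281, 77.091, -0, 74.628, -5.472], TCP at [0.158, 0.605, 0.231] pointing down, gripper open.
Joint ranges: [-166.48, 166.48], [-47.26, 123.95], [12.59, 153.08], [-70.14, 250.14], [6.76, 159.57], [-176.63, 176.63]. Speed limits (degrees/s): [108.29, 108.29, 147.25, 172.46, 172.46, 172.46].

INTERFACE

Orientations are given as a 3x3 rotation matrix whose columns are the frame's x, y, z axes.
In Python, from bench import arm, optics gives the robot as it stands. The module is installed in compiled form; this text tells all that it offers.
- The arm moves only by the tool arm_command, never from a script. Its argument "moves" is a list of rows, each a list of 5 numbers: the shift along the tool's x, y, z normalised to -1 to 1, where 1 is 0.05 m, then the turn about the tool's z normalised to -1 to 1, where 1 is 8 degrees, then the gripper's target within -1 to 1 (fully open at 1, half-way at 0, shut at -1). A call has exactly 8 rows; each row shifts and turns the commanded pose from where the row before left it, along the tool's axes as they then stand; what a row does not reach is not made up. A row lasts 1/10 s, in which the tool goes at most 50 mm and 8.59 degrees, less where a joint would pass 70% of its speed; a pose out of reach is approached as far as the arm can. A call with a number of a shift or a turn outside -1 to 1 is refused whole. A call with a gripper value outside its range is refused whole. The fingers move at their own pace and stop on an object; "force" is the grip in N (left out, the last holds). Time passes only in rows, so rows that do not move let the fingers close, or fill a call up. It gives the time, the measured TCP pose, the force, the opening and the grip force at its end, in the units of the state.
- arm.observe(): the state, without advancing time (a new reading comes with each control period).
- optics.capture(name): name is "scene" or "side" or "wrist"; returns a dict with "color" (480x640x3 uint8, red, green, blue), "z_map" (480x640 float32, m along the optical axis (not along the pixel's ray), 0 where there is no reading), "K" (3x3 intrinsics, pixels), "world_to_cam" (4x4, takes a point from world to camera coordinates). Camera axes: x right, y up, looking along -z (the intrinsics and any distortion apply to the point x, -y, -z); pixel columns grow to the right and rows downward; lengths in m; the calibration is good to about 2 mm. The wrist camera is an equidistant fisheye: a pixel r from the principal point sees the ray r / f radians off the axis. A picture is of the moment at which its call begins.
- arm.sign_off(): hands the job in; it is judged then, once.
The state is a dict: "clock": time; "joints": joint angles; "dq": joint speeds; "joint_efforts": joint torques, N m; "tool_pos": TCP position; "orientation": TCP orientation; "wrist_force": force on the tool from outside, world axes, zero at the start; "moment": the same for the moment, N m; "width": opening from 0.0 (shut) to 1.0 (fully open); "gripper_force": force on a finger pad.
Only numpy, scipy, OpenCV 4.12 (cv2) and the standard library are available. Lean on these libraries where they do the work, as an engineer would, in place of code of your own. Each camera call takes 0.05 s, during which the arm holds its last target. There are 200 camera calls.

TASK

The round steel back has been laid on the travel clock but is not snapped in yet. Take the pressing tool from its stand, set its die squarely on the middle of the back and press gently, never with more than 30 N, until the back clicks fully home under all four catches; then hang the tool in its stand again and let go. Do not push the back with the gripper, and leave the screwdriver, the steel block and the loupe where they are.

Things in the scene. Friction and masses are not known exactly. Their poses are not given: they have to be found in the camera images.
- clock: The fixed clock. Origin on the bench under its centre, z up. Wooden block 116 x 116 x 16 mm; on it a round aluminium case 72 mm across with a flat seat 40 mm above the bench and a bore 48 mm across. Four steel catch housings, tops 50 mm above the bench, stand 38 to 54 mm from the centre, at 45 degrees to the block's sides; from each a sprung roller nose reaches in to about 26.5 mm from the centre.
- clock_seat (a point): Centre of the clock's seat, 40 mm above the bench: the back's underside (back) comes to this point when it is home. Axes as the clock.
- back: The loose round steel snap-in back, about 90 g, laid centred and level on the four noses. Origin on its axis at the underside of its rim, z up, at the start about 8 mm above the seat. Rim 58 mm across, 8 mm thick, bevelled above and below; under it a spigot 44 mm across, 12 mm long, already in the bore; on top a flat boss 40 mm across, its top 11.5 mm above the origin.
- back_top (a point): Centre of the top of the back's boss: press here (off the middle it tips and one side stays up). Pressed down it spreads the sprung noses with a force that grows to some 7 to 18 N (friction differs), then eases as they pass the rim about 2 mm above the seat; followed on down, the back meets the hard seat, where the force climbs steeply (about 20 N per mm with a stiff arm).
- stand: The fixed wooden stand of the tool, 84 x 84 mm, 50 mm tall, with an upright round through hole 42 mm across (bevelled mouth). Origin on the bench under the hole's axis, z up.
- stand_mouth (a point): Centre of the hole's mouth, 50 mm above the bench; the tool's origin lies here when it hangs in the stand.
- press: The loose pressing tool, about 220 g, hanging upright in the stand by its collar. Origin on its axis at the underside of the collar, z up. Brass collar 56 mm across, 0 to 8 mm above the origin. Below it a white die 34 mm across with a flat end, screwed in or out by an amount that differs each time and is not measured: its end is 22 to 44 mm below the origin and keeps its setting under load.
- press_handle (a point): Where to grip the pressing tool, 34 mm above its origin, from above: a wooden handle of square section 24 x 24 mm from 8 to 58 mm above the origin, its faces square to the tool's x and y axes.
- driver: Bystander: a small dark screwdriver, 130 mm long, 26 mm thick handle, lying flat on the bench along its x axis (blade to +x); origin at the middle of its underside.
- bench_block: Bystander: a loose steel bench block, 45 mm cube with small holes; origin at the centre of its underside.
- loupe: Bystander: a black eye loupe, 42 mm across, 38 mm tall, standing on its narrow end; origin at the centre of its underside.
Not all that is in view belongs to the job. What is shaped like the press but red is not meant. Leave any green look-alike of the stand alone.

How it is judged:
By the outcome, as a careful person would: the job done as asked, in the order asked, and still so for the second after the job is handed in, with the robot touching nothing.
It also fails if it takes over 64 s, if anything falls off the work surface, if the arm or the gripper's body presses on something with over 40 N, if the wrist force passes 120 N, or if a joint passes its speed limit or range.

## Working session

There is one attempt and no reset: what is moved stays moved. The work goes in short steps, Python scripts to look and compute and a tool call to move; the robot and the scene stay as the last step left them, time stands still between calls to the robot, and variables do not carry over. Pictures are saved under pics/ and viewed, at most 10 in all, crops included, and the job is handed in when it is done.

Besides the shell and the picture viewer there is one more tool, called after "Request:" by a JSON object that holds its "api" and its "payload", one argument or row to a line. arm_command: Moves the arm, as the interface text tells. Scaled input: -1 to 1 covers 0.05 m each way for a shift and 8 degrees each way for a turn. Its arguments: {"type":"object","properties":{"moves":{"type":"array","items":{"type":"array","items":{"type":"number","minimum":-1,"maximum":1}}},"force":{"type":"number"}},"required":["moves"]}

```bash
mkdir -p pics
cat > h.py <<'E'
import numpy as np, cv2
from bench import arm, optics
def save(name,fn):
    c=optics.capture(name); cv2.imwrite('pics/'+fn+'.png',c['color'][:,:,::-1]); np.savez('pics/'+fn+'.npz',**c); return c
def world(c,u,v,fish=False,z=None):
    """pixel -> world by z_map (or by plane z)"""
    K=c['K'];x=(u-K[0,2])/K[0,0];y=(v-K[1,2])/K[1,1]
    if fish:
        r=np.hypot(x,y); s=np.tan(r)/r if r>1e-9 else 1; x*=s;y*=s
    d=np.array([x,-y,-1.]); T=np.linalg.inv(c['world_to_cam'])
    D=T[:3,:3]@d;o=T[:3,3]
    if z is None: k=c['z_map'][int(round(v)),int(round(u))]
    else: k=(z-o[2])/D[2]
    return o+k*D
E
python3 - <<'E'
from h import *
for n in ['scene','side','wrist']:
    c=save(n,n+'0'); print(n,c['K'].tolist(),np.linalg.inv(c['world_to_cam']).round(3).tolist())
s=arm.observe(); print(s, arm.grasp_offset)
E
```

```text
scene [[494.09434779787205, 0.0, 316.68974151652003], [0.0, 494.09434779787205, 231.20734148087084], [0.0, 0.0, 1.0]] [[-0.727, -0.418, 0.545, 0.994], [0.686, -0.452, 0.569, 0.459], [0.009, 0.788, 0.616, 0.586], [0.0, 0.0, 0.0, 1.0]]
side [[610.4093138697086, 0.0, 329.38368783457526], [0.0, 610.4093138697086, 234.87328740865038], [0.0, 0.0, 1.0]] [[1.0, -0.005, -0.004, 0.551], [-0.0, 0.561, -0.828, -0.699], [0.006, 0.828, 0.561, 0.553], [0.0, 0.0, 0.0, 1.0]]
wrist [[371.64829954431775, 0.0, 325.44643057715064], [0.0, 371.64829954431775, 243.12127572644582], [0.0, 0.0, 1.0]] [[0.253, -0.915, -0.314, 0.077], [0.967, 0.239, 0.083, 0.627], [-0.001, -0.324, 0.946, 0.372], [0.0, 0.0, 0.0, 1.0]]
{'clock': 0.15, 'joints': array([ 6.98723767e+01,  2.83081923e+01,  7.71174992e+01,  1.07100703e-03,
        7.46286599e+01, -5.47160899e+00]), 'dq': array([-0.1051398 , -0.24968133, -0.06790546, -0.02389877,  0.04887873,
        0.00443069]), 'joint_efforts': array([-7.57645412e-04, -8.82535458e+01, -3.84065187e+01, -4.45880250e-04,
        7.14258596e-03, -2.13256902e-05]), 'tool_pos': array([0.15803265, 0.60441702, 0.23082984]), 'orientation': array([[-9.67461002e-01,  2.53019944e-01, -3.43352381e-04],
       [ 2.53020154e-01,  9.67460604e-01, -8.84476654e-04],
       [ 1.08389668e-04, -9.42571742e-04, -9.99999550e-01]]), 'wrist_force': array([-0.38737811, -0.43973238, -0.38005717]), 'moment': array([-0.0047051 ,  0.02457881, -0.00076816]), 'gripper_force': 0.0, 'width': 0.999209597909562} 0.0187
```

View pics/scene0.png

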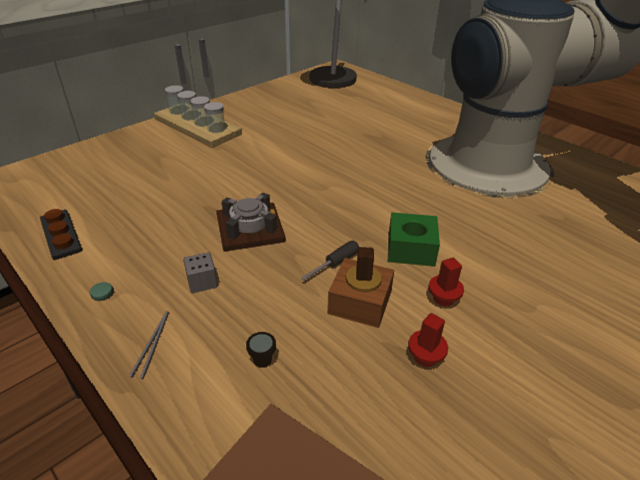

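View pics/side0.png

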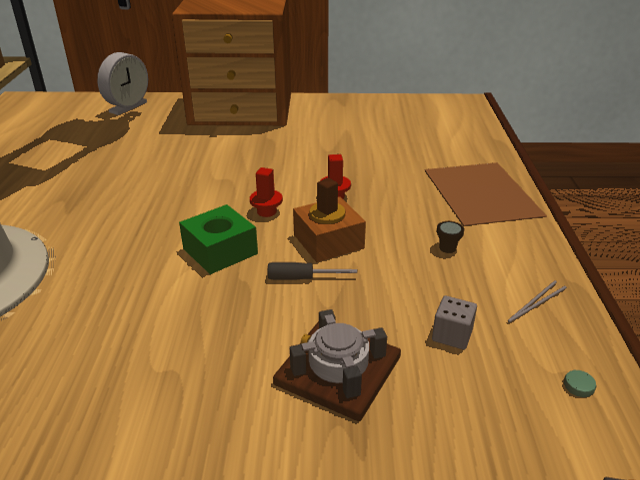

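The scene view shows the clock at about (250,213) and the tool in its wooden stand at about (365,270). The side view shows them at (340,345) and (328,205). The red tools and the green stand are decoys. Next I'll measure them from both views.

```bash
cat >> h.py <<'E'
def cloud(c,u0,u1,v0,v1):
    K=c['K'];v,u=np.mgrid[v0:v1,u0:u1];z=c['z_map'][v0:v1,u0:u1].astype(float)
    p=np.stack([(u-K[0,2])/K[0,0]*z,-(v-K[1,2])/K[1,1]*z,-z],-1)[z>0]
    T=np.linalg.inv(c['world_to_cam']); return p@T[:3,:3].T+T[:3,3]
E
python3 - <<'E'
from h import *
def rect(P,t):
    if len(P)<8: print(t,len(P));return
    r=cv2.minAreaRect(P[:,:2].astype(np.float32)*1000); print(t,len(P),'c',np.round(r[0],1),'sz',np.round(r[1],1),'ang',round(r[2],1),'z',np.percentile(P[:,2],[5,50,95]).round(4))
for n,st,ck in [('scene0',(325,400,240,325),(212,290,185,252)),('side0',(288,370,172,262),(268,405,305,425))]:
    c=dict(np.load('pics/'+n+'.npz'))
    P=cloud(c,*st); z=P[:,2]
    print(n); rect(P[z>.101],'handletop'); rect(P[(z>.068)&(z<.101)],'handle'); rect(P[(z>.054)&(z<.0615)],'collar'); rect(P[(z>.047)&(z<.053)],'stand top')
    P=cloud(c,*ck); z=P[:,2]
    rect(P[(z>.0568)&(z<.066)],'boss'); rect(P[(z>.046)&(z<.053)],'catches'); rect(P[(z>.013)&(z<.019)],'block')
E
```

```text
scene0
handletop 207 c [552.6 103.7] sz [25.9 22.6] ang 42.0 z [0.1023 0.1077 0.1092]
handle 275 c [559.7 103.5] sz [17.6 32.4] ang 3.7 z [0.0694 0.085  0.099 ]
collar 498 c [555.4 105.4] sz [49.5 54.6] ang 35.7 z [0.0553 0.058  0.0598]
stand top 1320 c [520.3  84.9] sz [164.5  84.5] ang 27.4 z [0.0482 0.0502 0.0518]
boss 191 c [ 567.2 -174.9] sz [40.8 39.8] ang 88.0 z [0.057  0.058  0.0595]
catches 385 c [ 567.5 -173.5] sz [92.6 92.6] ang 61.0 z [0.0467 0.0502 0.0528]
block 913 c [ 567.1 -173.7] sz [118.  115.9] ang 61.1 z [0.014  0.0161 0.0178]
side0
handletop 180 c [550.4 101.7] sz [25.1 27.2] ang 44.6 z [0.1016 0.106  0.108 ]
handle 393 c [550.6  94.8] sz [20.8 30.7] ang 88.3 z [0.07   0.0842 0.0992]
collar 401 c [549.8 152. ] sz [ 54.3 156.2] ang 0.5 z [0.0547 0.057  0.0598]
stand top 1034 c [545.1 138.8] sz [101.7 179.3] ang 12.0 z [0.0475 0.0491 0.0511]
boss 319 c [ 565.3 -176.1] sz [38.5 38.7] ang 44.3 z [0.0569 0.0574 0.0583]
catches 1343 c [ 565.3 -175.4] sz [93.8 92.4] ang 61.7 z [0.047  0.0502 0.0528]
block 2826 c [ 565.6 -176. ] sz [117.3 116.1] ang 61.4 z [0.0135 0.015  0.0168]
```

Run:
```python
import cv2
a=cv2.imread('pics/scene0.png')[240:330,320:400];b=cv2.imread('pics/side0.png')[170:260,285:365]
cv2.imwrite('pics/cr1.png',cv2.hconcat([cv2.resize(i,None,fx=5,fy=5,interpolation=cv2.INTER_CUBIC) for i in (a,b)]))
```

```text
(no output)
```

View pics/cr1.png

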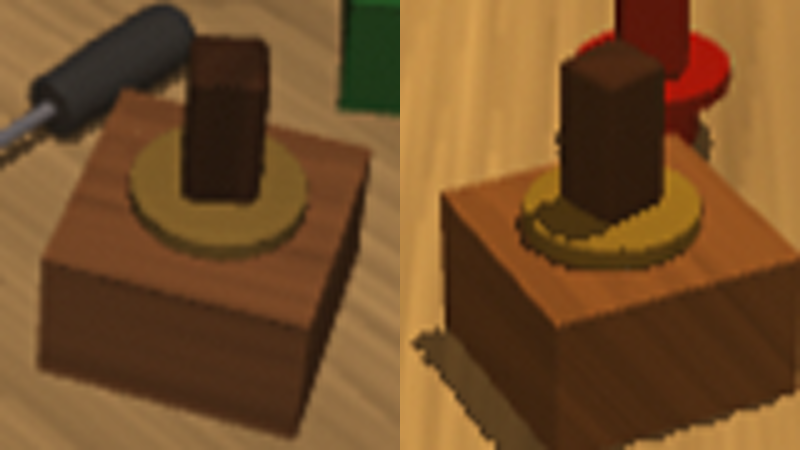

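The handle top is near (551.5, 102.7), with its faces at about 43° and the clock about (+14.8, -278) mm from it. I'll move above the tool.

Request:
{"api": "arm_command", "payload": {
  "moves": [
    [-0.725, -0.552, 0, 0, 1],
    [-0.725, -0.552, 0, 0, 1],
    [-0.725, -0.552, 0, 0, 1],
    [-0.725, -0.552, 0, 0, 1],
    [-0.725, -0.552, 0, 0, 1],
    [-0.725, -0.552, 0, 0, 1],
    [-0.725, -0.552, 0, 0, 1],
    [-0.725, -0.552, 0, 0, 1]
  ],
  "force": 60
}}

```text
clock: 0.95
tool_pos: [0.3836, 0.3161, 0.2313]
orientation: [[-0.967, 0.253, 0.0], [0.253, 0.967, 0.0], [-0.0, 0.0, -1.0]]
wrist_force: [1.1, 0.0, -0.1]
width: 0.999
gripper_force: 0.0
```

Request:
{"api": "arm_command", "payload": {
  "moves": [
    [-0.725, -0.552, 0, 0, 1],
    [-0.725, -0.552, 0, 0, 1],
    [-0.725, -0.552, 0, 0, 1],
    [-0.725, -0.552, 0, 0, 1],
    [-0.725, -0.552, 0, 0, 1],
    [-0.725, -0.552, 0, 0, 1],
    [0, 0, 0, 1, 1],
    [0, 0, 0, 1, 1]
  ]
}}

```text
clock: 1.75
tool_pos: [0.5519, 0.1011, 0.2309]
orientation: [[-0.856, 0.516, -0.001], [0.516, 0.856, -0.0], [0.001, -0.0, -1.0]]
wrist_force: [-0.2, 0.6, -0.4]
width: 0.994
gripper_force: 0.0
```

Request:
{"api": "arm_command", "payload": {
  "moves": [
    [0, 0, 0, 1, 1],
    [0, 0, 0, 1, 1],
    [0, 0, 0, 0, 1],
    [0, 0, 0, 0, 1],
    [0, 0, 0, 0, 1],
    [0, 0, 0, 0, 1],
    [0, 0, 0, 0, 1],
    [0, 0, 0, 0, 1]
  ]
}}

```text
clock: 2.55
tool_pos: [0.5514, 0.1024, 0.2313]
orientation: [[-0.687, 0.727, 0.0], [0.727, 0.687, 0.0], [-0.0, 0.0, -1.0]]
wrist_force: [-0.9, 0.0, 0.0]
width: 0.999
gripper_force: 0.0
```

Run:
```python
from h import *
c=save('wrist','w1'); s=arm.observe()
print(s['tool_pos'].round(4),s['orientation'].round(3).tolist(),s['joints'].round(1),s['wrist_force'])
for n in ['scene0','side0']:
    c=dict(np.load('pics/'+n+'.npz'))
    for u,v in ([(452,265),(433,322)] if n=='scene0' else [(265,172),(335,158)]): print(n,world(c,u,v).round(3))
```

```text
[0.5514 0.1025 0.2313] [[-0.687, 0.727, 0.0], [0.727, 0.687, -0.0], [-0.0, 0.0, -1.0]] [  4.4  23.1  86.3  -0.   70.6 -38.9] [-0.40784651 -0.96187175  0.21062038]
scene0 [0.452 0.194 0.08 ]
scene0 [0.568 0.243 0.079]
side0 [0.449 0.183 0.079]
side0 [0.564 0.233 0.079]
```

View pics/w1.png

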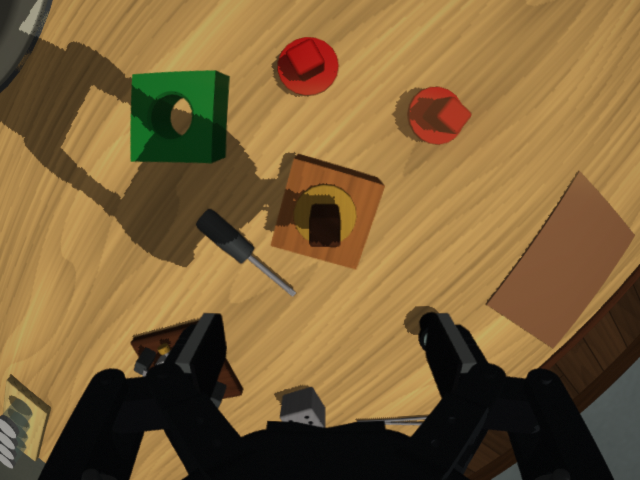

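The tool is at about (325,225), with its handle edges parallel to the image and so to the finger axes. A depth check from this view will fix the centring.

```bash
cat >> h.py <<'E'
def fcloud(c,u0,u1,v0,v1):
    T=np.linalg.inv(c['world_to_cam']);K=c['K'];v,u=np.mgrid[v0:v1,u0:u1]
    x=(u-K[0,2])/K[0,0];y=(v-K[1,2])/K[1,1];r=np.hypot(x,y)+1e-9;s=np.tan(r)/r
    z=c['z_map'][v0:v1,u0:u1].astype(float);p=np.stack([x*s*z,-y*s*z,-z],-1)[z>0]
    return p@T[:3,:3].T+T[:3,3]
def rect(P,t):
    if len(P)<8: print(t,len(P));return
    r=cv2.minAreaRect(P[:,:2].astype(np.float32)*1000); print(t,len(P),'c',np.round(r[0],1),'sz',np.round(r[1],1),'ang',round(r[2],1),'z',np.percentile(P[:,2],[5,50,95]).round(4))
E
python3 - <<'E'
from h import *
c=dict(np.load('pics/w1.npz'));P=fcloud(c,265,390,145,275);z=P[:,2]
rect(P[z>.104],'top');rect(P[(z>.056)&(z<.0605)],'collar');rect(P[(z>.048)&(z<.0515)],'stand')
E
```

```text
top 914 c [549.5 103.9] sz [23.6 23.5] ang 43.7 z [0.1048 0.1064 0.1075]
collar 1352 c [547.8 105.8] sz [54.  49.1] ang 40.5 z [0.0561 0.0568 0.0578]
stand 4136 c [552.1 102.8] sz [84.6 85. ] ang 27.1 z [0.0481 0.0488 0.0499]
```

Request:
{"api": "arm_command", "payload": {
  "moves": [
    [0, 0, 0.55, 0, 1],
    [0, 0, 0.55, 0, 1],
    [0, 0, 0.55, 0, 1],
    [0, 0, 0.55, 0, 1],
    [0, 0, 0.55, 0, 1],
    [0, 0, 0.55, 0, 1],
    [0, 0, 0, 0, 1],
    [0, 0, 0, 0, 1]
  ]
}}

```text
clock: 3.4
tool_pos: [0.5514, 0.1024, 0.0666]
orientation: [[-0.687, 0.727, -0.001], [0.727, 0.687, -0.0], [0.0, -0.0, -1.0]]
wrist_force: [0.8, 0.4, -0.2]
width: 0.999
gripper_force: 0.0
```

Request:
{"api": "arm_command", "payload": {
  "moves": [
    [0, 0, 0, 0, -1],
    [0, 0, 0, 0, -1],
    [0, 0, 0, 0, -1],
    [0, 0, 0, 0, -1],
    [0, 0, 0, 0, -1],
    [0, 0, 0, 0, -1],
    [0, 0, 0, 0, -1],
    [0, 0, 0, 0, -1]
  ],
  "force": 60
}}

```text
clock: 4.2
tool_pos: [0.5516, 0.1025, 0.0669]
orientation: [[-0.686, 0.727, 0.001], [0.727, 0.686, 0.0], [-0.0, 0.001, -1.0]]
wrist_force: [-1.7, -0.6, 8.4]
width: 0.273
gripper_force: 58.7
```

Request:
{"api": "arm_command", "payload": {
  "moves": [
    [0, 0, -0.2, 0, -1],
    [0, 0, -0.3, 0, -1],
    [0, 0, -0.4, 0, -1],
    [0, 0, -0.4, 0, -1],
    [0, 0, -0.4, 0, -1],
    [0, 0, -0.5, 0, -1],
    [0, 0, 0, 0, -1],
    [0, 0, 0, 0, -1]
  ]
}}

```text
clock: 5.0
tool_pos: [0.5513, 0.1024, 0.1766]
orientation: [[-0.686, 0.727, 0.001], [0.727, 0.686, 0.0], [-0.0, 0.001, -1.0]]
wrist_force: [-0.3, 0.0, -2.6]
width: 0.274
gripper_force: 59.3
```

Run:
```python
from h import *
s=arm.observe(); print(s['tool_pos'],s['wrist_force'],s['gripper_force'],s['width'])
a=save('side','s2')['color'];b=save('scene','c2')['color']
f=lambda i:cv2.resize(i,None,fx=3,fy=3,interpolation=cv2.INTER_CUBIC)
cv2.imwrite('pics/cr2.png',cv2.hconcat([f(a[70:250,260:390]),f(b[130:310,300:430])])[:,:,::-1])
```

```text
[0.55128486 0.10242024 0.17656236] [-0.28121647  0.01960815 -2.62634135] 59.303802251815796 0.27406809226475704
```

View pics/cr2.png

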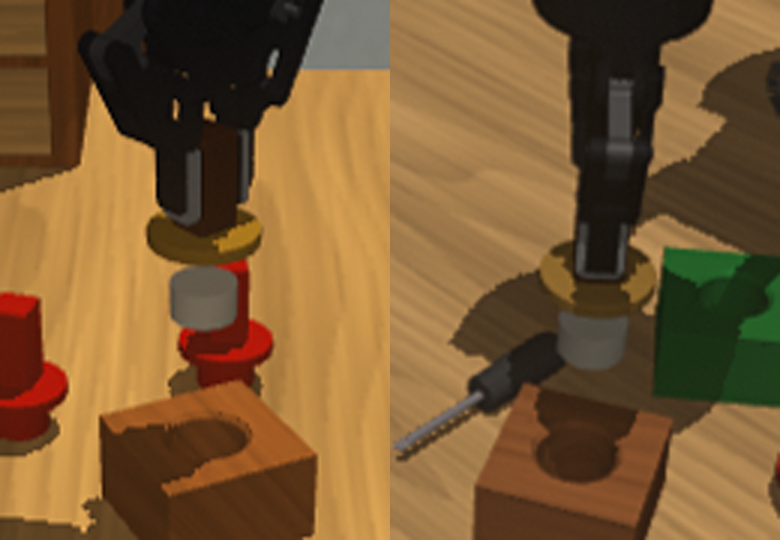

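The tool is held upright and square. The white die is visible at side (328,169) and scene (428,244). I'll fit the die end's height and the axis offset relative to the TCP.

Run:
```python
from h import *
from scipy.optimize import least_squares
def circ(P,R):
    P=P[:,:2]*1000
    r=least_squares(lambda q:np.hypot(P[:,0]-q[0],P[:,1]-q[1])-R,P.mean(0)+[0,0],loss='soft_l1');return r.x.round(1)
for n,b,d in [('s2',(308,350,135,180),np.array([.004,.828])),('c2',(430-10,480,205,255),0)]:
    b={'s2':(314,342,156,182),'c2':(484-130+0,512-130,232,256)}[n]
    c=dict(np.load('pics/'+n+'.npz'));P=cloud(c,*b);Pn=P[(np.hypot(P[:,0]-.551,P[:,1]-.102)<.03)]
    print(n,len(Pn),np.percentile(Pn[:,2],[0,1,5,50,100]).round(4),end=' ')
    D=Pn[Pn[:,2]<.152]; 
    # start on the far side of the visible surface
    cam=np.linalg.inv(c['world_to_cam'])[:2,3];dirv=D[:,:2].mean(0)-cam;dirv/=np.linalg.norm(dirv)
    Q=D[:,:2]*1000
    r=least_squares(lambda q:np.hypot(Q[:,0]-q[0],Q[:,1]-q[1])-17,Q.mean(0)+dirv*15,loss='soft_l1');print('die axis',r.x.round(1),abs(r.fun).mean().round(2))
```

```text
s2 468 [0.1179 0.119  0.1208 0.1358 0.1631] die axis [551.2 103.9] 3.03
c2 442 [0.1182 0.1197 0.1216 0.1366 0.167 ] die axis [551.  102.7] 2.64
```

Request:
{"api": "arm_command", "payload": {
  "moves": [
    [-0.3, -0.25, 0, 0, -1],
    [-0.606, -0.514, 0, 0, -1],
    [-0.606, -0.514, 0, 0, -1],
    [-0.606, -0.514, 0, 0, -1],
    [-0.606, -0.514, 0, 0, -1],
    [-0.606, -0.514, 0, 0, -1],
    [-0.606, -0.514, 0, 0, -1],
    [-0.308, -0.262, 0, 0, -1]
  ]
}}

```text
clock: 5.9
tool_pos: [0.5657, -0.1782, 0.175]
orientation: [[-0.685, 0.728, -0.002], [0.728, 0.685, 0.0], [0.001, -0.001, -1.0]]
wrist_force: [0.0, 0.3, -2.7]
width: 0.272
gripper_force: 59.3
```

Request:
{"api": "arm_command", "payload": {
  "moves": [
    [0, 0, 0.3, 0, -1],
    [0, 0, 0.3, 0, -1],
    [0, 0, 0.14, 0, -1],
    [0, 0, 0, 0, -1],
    [0, 0, 0, 0, -1],
    [0, 0, 0, 0, -1],
    [0, 0, 0, 0, -1],
    [0, 0, 0, 0, -1]
  ]
}}

```text
clock: 6.7
tool_pos: [0.5664, -0.1753, 0.1397]
orientation: [[-0.686, 0.727, 0.001], [0.727, 0.686, -0.0], [-0.001, 0.0, -1.0]]
wrist_force: [-0.4, 0.5, -2.8]
width: 0.272
gripper_force: 59.3
```

Run:
```python
from h import *
s=arm.observe(); print(s['tool_pos'],s['orientation'].round(4).tolist(),s['wrist_force'],s['gripper_force'],s['width'])
a=save('side','s3')['color'];b=save('scene','c3')['color'];save('wrist','w3')
f=lambda i:cv2.resize(i,None,fx=3,fy=3,interpolation=cv2.INTER_CUBIC)
cv2.imwrite('pics/cr3.png',cv2.hconcat([f(a[240:420,275:405]),f(b[110:290,185:315])])[:,:,::-1])
```

```text
[ 0.56643985 -0.17528717  0.13970213] [[-0.6865, 0.7272, 0.0006], [0.7272, 0.6865, -0.0003], [-0.0006, 0.0003, -1.0]] [-0.39526845  0.5103999  -2.78861755] 59.25750911235809 0.27177450607891
```

View pics/cr3.png

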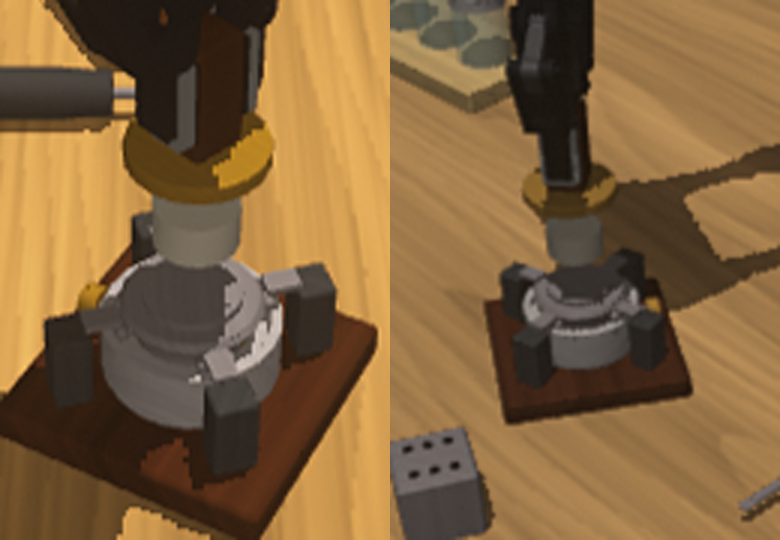

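View pics/w3.png

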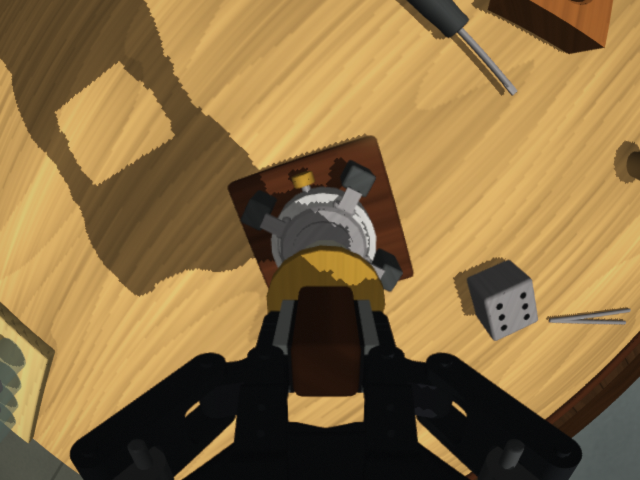

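The die hangs over the boss: side crop shows the die at x≈197 with the case centred at about 195, scene crop shows 575 for both. I'll compare die axis and back axis within each camera.

Run:
```python
from h import *
from scipy.optimize import least_squares
ref={'s3':(565.4,-175.9),'c3':(567.2,-174.3)}
for n,b in [('s3',(318,365,280,335)),('c3',(225,270,170,205))]:
    c=dict(np.load('pics/'+n+'.npz'));P=cloud(c,*b);cam=np.linalg.inv(c['world_to_cam'])[:2,3]
    near=np.hypot(P[:,0]-.566,P[:,1]+.175)<.032
    for lo,hi,R in [(.086,.117,17),(.124,.129,28)]:
        D=P[near&(P[:,2]>lo)&(P[:,2]<hi)];d=D[:,:2].mean(0)-cam;d/=np.linalg.norm(d);Q=D[:,:2]*1000
        r=least_squares(lambda q:np.hypot(Q[:,0]-q[0],Q[:,1]-q[1])-R,Q.mean(0)+d*R*.8,loss='soft_l1')
        print(n,R,len(Q),r.x.round(1),'minus back',(r.x-ref[n]).round(1),'res',abs(r.fun).mean().round(2))
    A=P[near&(P[:,2]<.12)&(P[:,2]>.07)];print('die min z',np.percentile(A[:,2],[1,5]).round(4))
```

```text
s3 17 509 [ 566.5 -172.9] minus back [1.1 3. ] res 2.56
s3 28 248 [ 566.4 -173.4] minus back [1.  2.5] res 2.72
die min z [0.0824 0.0841]
c3 17 255 [ 566.8 -174.9] minus back [-0.4 -0.6] res 3.3
c3 28 74 [ 567.1 -174.6] minus back [-0.1 -0.3] res 0.86
die min z [0.0829 0.0848]
```

Request:
{"api": "arm_command", "payload": {
  "moves": [
    [0, -0.014, 0.1, 0, -1],
    [0, 0, 0.1, 0, -1],
    [0, 0, 0.08, 0, -1],
    [0, 0, 0.06, 0, -1],
    [0, 0, 0, 0, -1],
    [0, 0, 0, 0, -1],
    [0, 0, 0, 0, -1],
    [0, 0, 0, 0, -1]
  ]
}}

```text
clock: 7.65
tool_pos: [0.5658, -0.1758, 0.1225]
orientation: [[-0.686, 0.727, 0.0], [0.727, 0.686, -0.0], [-0.0, 0.0, -1.0]]
wrist_force: [0.0, -0.0, -2.6]
width: 0.27
gripper_force: 59.3
```

Request:
{"api": "arm_command", "payload": {
  "moves": [
    [0, 0, 0.01, 0, -1],
    [0, 0, 0.01, 0, -1],
    [0, 0, 0.01, 0, -1],
    [0, 0, 0.01, 0, -1],
    [0, 0, 0.01, 0, -1],
    [0, 0, 0.01, 0, -1],
    [0, 0, 0, 0, -1],
    [0, 0, 0, 0, -1]
  ]
}}

```text
clock: 8.45
tool_pos: [0.5657, -0.1758, 0.1193]
orientation: [[-0.686, 0.727, 0.0], [0.727, 0.686, -0.0], [-0.0, 0.0, -1.0]]
wrist_force: [0.3, -0.1, -2.4]
width: 0.274
gripper_force: 59.3
```

Run:
```python
from h import *
a=save('side','s4')['color'];b=save('scene','c4')['color']
f=lambda i:cv2.resize(i,None,fx=6,fy=6,interpolation=cv2.INTER_CUBIC)
cv2.imwrite('pics/cr4.png',cv2.hconcat([f(a[290:390,303:369]),f(b[155:255,215:281])])[:,:,::-1])
```

```text
(no output)
```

View pics/cr4.png

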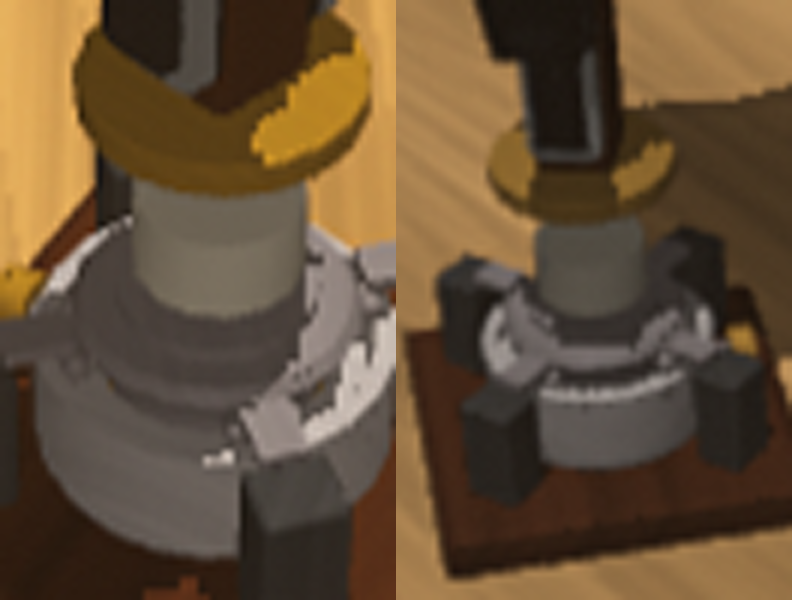

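The die stands centred over the boss. After allowing for perspective, the case and die centres agree within 1 mm in both views. I'll press in small steps.

Request:
{"api": "arm_command", "payload": {
  "moves": [
    [0, 0, 0.01, 0, -1],
    [0, 0, 0.01, 0, -1],
    [0, 0, 0.01, 0, -1],
    [0, 0, 0.01, 0, -1],
    [0, 0, 0.01, 0, -1],
    [0, 0, 0, 0, -1],
    [0, 0, 0, 0, -1],
    [0, 0, 0, 0, -1]
  ]
}}

```text
clock: 9.35
tool_pos: [0.5657, -0.1758, 0.1168]
orientation: [[-0.686, 0.727, 0.0], [0.727, 0.686, -0.0], [-0.0, -0.0, -1.0]]
wrist_force: [0.5, 0.4, -2.6]
width: 0.273
gripper_force: 59.3
```

Request:
{"api": "arm_command", "payload": {
  "moves": [
    [0, 0, 0.01, 0, -1],
    [0, 0, 0.01, 0, -1],
    [0, 0, 0.01, 0, -1],
    [0, 0, 0.01, 0, -1],
    [0, 0, 0, 0, -1],
    [0, 0, 0, 0, -1],
    [0, 0, 0, 0, -1],
    [0, 0, 0, 0, -1]
  ]
}}

```text
clock: 10.15
tool_pos: [0.5658, -0.1758, 0.1149]
orientation: [[-0.686, 0.727, 0.0], [0.727, 0.686, -0.0], [-0.0, 0.0, -1.0]]
wrist_force: [-0.5, 0.6, 2.5]
width: 0.272
gripper_force: 59.8
```

Request:
{"api": "arm_command", "payload": {
  "moves": [
    [0, 0, 0.01, 0, -1],
    [0, 0, 0.01, 0, -1],
    [0, 0, 0.01, 0, -1],
    [0, 0, 0.01, 0, -1],
    [0, 0, 0, 0, -1],
    [0, 0, 0, 0, -1],
    [0, 0, 0, 0, -1],
    [0, 0, 0, 0, -1]
  ]
}}

```text
clock: 10.95
tool_pos: [0.5661, -0.1759, 0.1133]
orientation: [[-0.686, 0.727, 0.001], [0.727, 0.686, -0.0], [-0.001, 0.0, -1.0]]
wrist_force: [-1.5, 0.6, 9.4]
width: 0.275
gripper_force: 61.0
```

Request:
{"api": "arm_command", "payload": {
  "moves": [
    [0, 0, 0.01, 0, -1],
    [0, 0, 0.01, 0, -1],
    [0, 0, 0, 0, -1],
    [0, 0, 0, 0, -1],
    [0, 0, 0, 0, -1],
    [0, 0, 0, 0, -1],
    [0, 0, 0, 0, -1],
    [0, 0, 0, 0, -1]
  ]
}}

```text
clock: 11.75
tool_pos: [0.5661, -0.1759, 0.1124]
orientation: [[-0.686, 0.727, 0.001], [0.727, 0.686, -0.0], [-0.001, 0.0, -1.0]]
wrist_force: [-2.1, -0.5, 10.0]
width: 0.272
gripper_force: 61.1
```

Request:
{"api": "arm_command", "payload": {
  "moves": [
    [0, 0, 0.01, 0, -1],
    [0, 0, 0.01, 0, -1],
    [0, 0, 0.01, 0, -1],
    [0, 0, 0, 0, -1],
    [0, 0, 0, 0, -1],
    [0, 0, 0, 0, -1],
    [0, 0, 0, 0, -1],
    [0, 0, 0, 0, -1]
  ]
}}

```text
clock: 12.55
tool_pos: [0.5656, -0.1757, 0.1101]
orientation: [[-0.686, 0.727, -0.0], [0.727, 0.686, 0.0], [0.0, -0.0, -1.0]]
wrist_force: [0.2, -1.3, -0.7]
width: 0.275
gripper_force: 59.5
```

Request:
{"api": "arm_command", "payload": {
  "moves": [
    [0, 0, 0.01, 0, -1],
    [0, 0, 0.01, 0, -1],
    [0, 0, 0, 0, -1],
    [0, 0, 0, 0, -1],
    [0, 0, 0, 0, -1],
    [0, 0, 0, 0, -1],
    [0, 0, 0, 0, -1],
    [0, 0, 0, 0, -1]
  ]
}}

```text
clock: 13.35
tool_pos: [0.5657, -0.1758, 0.1093]
orientation: [[-0.686, 0.727, 0.0], [0.727, 0.686, -0.0], [-0.0, -0.0, -1.0]]
wrist_force: [1.0, 0.4, -2.6]
width: 0.274
gripper_force: 59.5
```

The force has eased, so the noses are past the rim. I'll follow it down to the seat.

Request:
{"api": "arm_command", "payload": {
  "moves": [
    [0, 0, 0.01, 0, -1],
    [0, 0, 0.01, 0, -1],
    [0, 0, 0.005, 0, -1],
    [0, 0, 0, 0, -1],
    [0, 0, 0, 0, -1],
    [0, 0, 0, 0, -1],
    [0, 0, 0, 0, -1],
    [0, 0, 0, 0, -1]
  ]
}}

```text
clock: 14.15
tool_pos: [0.5659, -0.1759, 0.1089]
orientation: [[-0.686, 0.727, 0.001], [0.727, 0.686, -0.0], [-0.001, 0.0, -1.0]]
wrist_force: [-4.7, 2.1, 13.5]
width: 0.275
gripper_force: 61.5
```

Request:
{"api": "arm_command", "payload": {
  "moves": [
    [0, 0, 0.008, 0, -1],
    [0, 0, 0, 0, -1],
    [0, 0, 0, 0, -1],
    [0, 0, 0, 0, -1],
    [0, 0, 0, 0, -1],
    [0, 0, 0, 0, -1],
    [0, 0, 0, 0, -1],
    [0, 0, 0, 0, -1]
  ]
}}

```text
clock: 14.95
tool_pos: [0.566, -0.1759, 0.1089]
orientation: [[-0.686, 0.727, 0.001], [0.727, 0.686, -0.001], [-0.001, 0.0, -1.0]]
wrist_force: [-5.3, 0.7, 18.9]
width: 0.274
gripper_force: 62.5
```

Request:
{"api": "arm_command", "payload": {
  "moves": [
    [0, 0, -0.03, 0, -1],
    [0, 0, -0.05, 0, -1],
    [0, 0, -0.2, 0, -1],
    [0, 0, -0.3, 0, -1],
    [0, 0, -0.4, 0, -1],
    [0, 0, -0.4, 0, -1],
    [0, 0, 0, 0, -1],
    [0, 0, 0, 0, -1]
  ]
}}

```text
clock: 15.75
tool_pos: [0.5658, -0.1758, 0.1768]
orientation: [[-0.686, 0.727, 0.001], [0.727, 0.686, -0.0], [-0.001, 0.0, -1.0]]
wrist_force: [-0.3, -0.2, -3.1]
width: 0.274
gripper_force: 59.5
```

Run:
```python
from h import *
s=arm.observe(); print(s['tool_pos'],s['orientation'].round(4).tolist(),s['wrist_force'],s['width'])
im=[]
for n,fn,b,o in [('side','s5',(268,405,305,425),'side0'),('scene','c5',(212,290,185,252),'scene0')]:
    c=save(n,fn);c0=dict(np.load('pics/'+o+'.npz'))
    for k in (c0,c):
        P=cloud(k,*b);Q=P[np.hypot(P[:,0]-.5662,P[:,1]+.1753)<.0175];Q=Q[Q[:,2]<.075]
        if len(Q)>20:
            A=np.c_[Q[:,:2]-[.5662,-.1753],np.ones(len(Q))];f=np.linalg.lstsq(A,Q[:,2],rcond=None)[0];print(n,len(Q),'boss z',np.median(Q[:,2]).round(4),'slopes',f[:2].round(3))
    u0,v0=(303,300) if n=='side' else (215,160)
    im.append(cv2.resize(c['color'][v0:v0+100,u0:u0+66],None,fx=6,fy=6,interpolation=cv2.INTER_CUBIC))
cv2.imwrite('pics/cr5.png',cv2.hconcat(im)[:,:,::-1])
```

```text
[ 0.56577298 -0.17577263  0.17676703] [[-0.6864, 0.7272, 0.0006], [0.7272, 0.6864, -0.0003], [-0.0006, 0.0003, -1.0]] [-0.34871565 -0.16298675 -3.10832233] 0.2739121536513827
side 487 boss z 0.0567 slopes [ 0.002 -0.007]
side 493 boss z 0.0506 slopes [-0.001  0.001]
scene 158 boss z 0.0578 slopes [-0.02   0.011]
scene 162 boss z 0.0517 slopes [-0.001  0.007]
```

View pics/cr5.png

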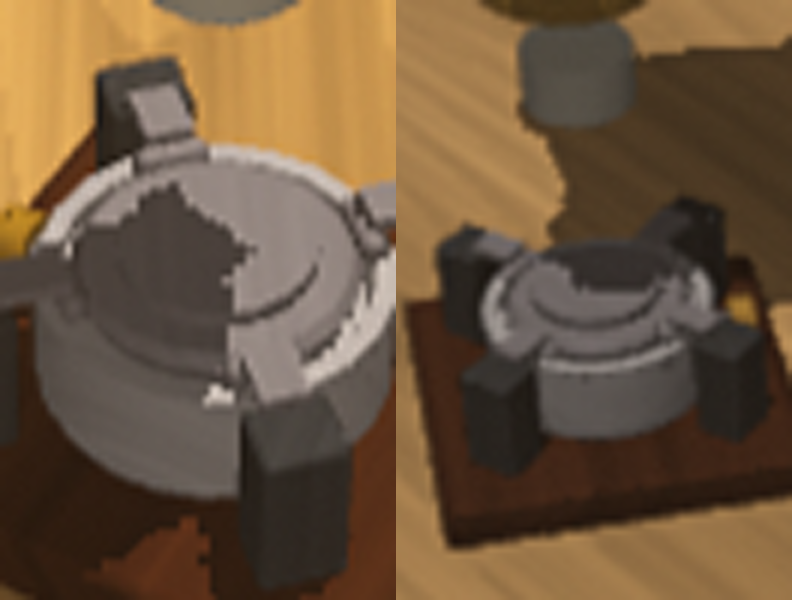

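The back sits level, with its top at about 51.5 mm after correcting for camera bias, and all four noses are over the rim. It is home. I'll carry the tool back to the stand.

Request:
{"api": "arm_command", "payload": {
  "moves": [
    [0.3, 0.25, 0, 0, -1],
    [0.606, 0.516, 0, 0, -1],
    [0.606, 0.516, 0, 0, -1],
    [0.606, 0.516, 0, 0, -1],
    [0.606, 0.516, 0, 0, -1],
    [0.606, 0.516, 0, 0, -1],
    [0.606, 0.516, 0, 0, -1],
    [0.308, 0.266, 0, 0, -1]
  ]
}}

```text
clock: 16.65
tool_pos: [0.5504, 0.1053, 0.1756]
orientation: [[-0.688, 0.726, -0.002], [0.726, 0.688, 0.0], [0.001, -0.001, -1.0]]
wrist_force: [-0.2, -1.8, -1.8]
width: 0.278
gripper_force: 59.4
```

Request:
{"api": "arm_command", "payload": {
  "moves": [
    [0, 0, 0, 0, -1],
    [0, 0, 0, 0, -1],
    [0, 0, 0.3, 0, -1],
    [0, 0, 0.3, 0, -1],
    [0, 0, 0.3, 0, -1],
    [0, 0, 0.2, 0, -1],
    [0, 0, 0, 0, -1],
    [0, 0, 0, 0, -1]
  ]
}}

```text
clock: 17.45
tool_pos: [0.5516, 0.102, 0.1218]
orientation: [[-0.686, 0.728, -0.0], [0.728, 0.686, -0.0], [0.0, -0.0, -1.0]]
wrist_force: [0.8, -0.1, -1.5]
width: 0.276
gripper_force: 59.4
```

Request:
{"api": "arm_command", "payload": {
  "moves": [
    [0, 0.008, 0.1, 0, -1],
    [0, 0, 0.1, 0, -1],
    [0, 0, 0.1, 0, -1],
    [0, 0, 0.1, 0, -1],
    [0, 0, 0.1, 0, -1],
    [0, 0, 0, 0, -1],
    [0, 0, 0, 0, -1],
    [0, 0, 0, 0, -1]
  ]
}}

```text
clock: 18.25
tool_pos: [0.5518, 0.1028, 0.0968]
orientation: [[-0.686, 0.727, 0.0], [0.727, 0.686, 0.0], [-0.0, 0.0, -1.0]]
wrist_force: [0.4, -0.4, -2.4]
width: 0.272
gripper_force: 59.4
```

Request:
{"api": "arm_command", "payload": {
  "moves": [
    [0, 0, 0.1, 0, -1],
    [0, 0, 0.1, 0, -1],
    [0, 0, 0.1, 0, -1],
    [0, 0, 0.1, 0, -1],
    [0, 0, 0.06, 0, -1],
    [0, 0, 0, 0, -1],
    [0, 0, 0, 0, -1],
    [0, 0, 0, 0, -1]
  ]
}}

```text
clock: 19.05
tool_pos: [0.5518, 0.1028, 0.0738]
orientation: [[-0.686, 0.727, 0.0], [0.727, 0.686, 0.0], [-0.0, 0.0, -1.0]]
wrist_force: [-0.4, 0.3, -2.7]
width: 0.271
gripper_force: 59.4
```

Request:
{"api": "arm_command", "payload": {
  "moves": [
    [0, 0, 0.04, 0, -1],
    [0, 0, 0.04, 0, -1],
    [0, 0, 0.04, 0, -1],
    [0, 0, 0, 0, -1],
    [0, 0, 0, 0, -1],
    [0, 0, 0, 0, -1],
    [0, 0, 0, 0, -1],
    [0, 0, 0, 0, -1]
  ]
}}

```text
clock: 19.85
tool_pos: [0.5517, 0.1028, 0.0677]
orientation: [[-0.686, 0.727, 0.0], [0.727, 0.686, -0.0], [-0.0, 0.0, -1.0]]
wrist_force: [0.2, 0.5, -2.1]
width: 0.273
gripper_force: 59.4
```

Request:
{"api": "arm_command", "payload": {
  "moves": [
    [0, 0, 0.008, 0, -1],
    [0, 0, 0.008, 0, -1],
    [0, 0, 0, 0, -1],
    [0, 0, 0, 0, -1],
    [0, 0, 0, 0, -1],
    [0, 0, 0, 0, -1],
    [0, 0, 0, 0, -1],
    [0, 0, 0, 0, -1]
  ]
}}

```text
clock: 20.65
tool_pos: [0.5518, 0.1028, 0.0669]
orientation: [[-0.686, 0.727, 0.0], [0.727, 0.686, -0.0], [-0.0, 0.0, -1.0]]
wrist_force: [-1.6, -0.6, 3.3]
width: 0.275
gripper_force: 59.9
```

The collar rests on the stand, so I'll open the gripper and then lift.

Request:
{"api": "arm_command", "payload": {
  "moves": [
    [0, 0, 0, 0, 1],
    [0, 0, 0, 0, 1],
    [0, 0, 0, 0, 1],
    [0, 0, 0, 0, 1],
    [0, 0, 0, 0, 1],
    [0, 0, 0, 0, 1],
    [0, 0, 0, 0, 1],
    [0, 0, 0, 0, 1]
  ]
}}

```text
clock: 21.45
tool_pos: [0.5517, 0.1028, 0.0668]
orientation: [[-0.686, 0.727, 0.0], [0.727, 0.686, -0.0], [-0.0, 0.0, -1.0]]
wrist_force: [0.8, -0.7, 0.3]
width: 1.001
gripper_force: 0.0
```

Request:
{"api": "arm_command", "payload": {
  "moves": [
    [0, 0, -0.2, 0, 1],
    [0, 0, -0.4, 0, 1],
    [0, 0, -0.6, 0, 1],
    [0, 0, -0.6, 0, 1],
    [0, 0, -0.6, 0, 1],
    [0, 0, -0.6, 0, 1],
    [0, 0, -0.3, 0, 1],
    [0, 0, 0, 0, 1]
  ]
}}

```text
clock: 22.25
tool_pos: [0.5528, 0.1029, 0.2348]
orientation: [[-0.686, 0.727, 0.005], [0.727, 0.686, 0.0], [-0.003, 0.004, -1.0]]
wrist_force: [-0.7, 0.1, -0.0]
width: 1.0
gripper_force: 0.0
```

Run:
```python
from h import *
s=arm.observe(); print(s['tool_pos'],s['wrist_force'],s['width'])
c=save('wrist','w6');P=fcloud(c,265,390,145,275);z=P[:,2];print(z.max())
rect(P[(z>.104)&(z<.115)],'top');rect(P[(z>.056)&(z<.0605)],'collar')
c=save('side','s6');P=cloud(c,268,405,305,425);Q=P[np.hypot(P[:,0]-.5662,P[:,1]+.1753)<.0175];print(np.median(Q[:,2]))
cv2.imwrite('pics/cr6.png',c['color'][100:440,:,::-1])
```

```text
[0.55275436 0.10289067 0.23479774] [-0.74827015  0.1466913  -0.03285857] 1.0001414361102838
0.10858170366516684
top 915 c [550.6 104.3] sz [23.5 24.2] ang 43.9 z [0.1047 0.1063 0.1076]
collar 1323 c [549.  106.1] sz [54.4 50.1] ang 41.4 z [0.0561 0.0568 0.0579]
0.050566634282130374
```

View pics/cr6.png

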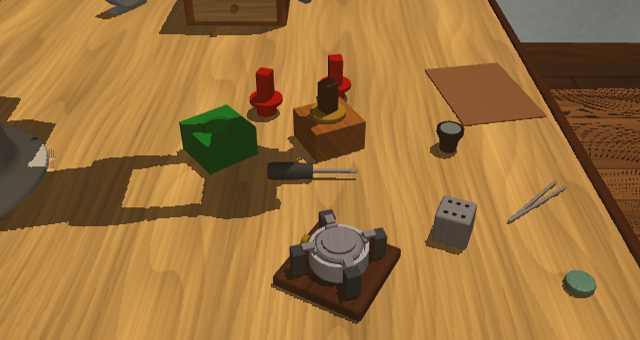

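The tool hangs upright in its stand at (328,105), the back is home at (338,245), and the bystanders haven't moved.

```bash
python3 -c "
from bench import arm
print(arm.sign_off())"
```

```text
the job is handed in; nothing more can be done
None
```

The back is snapped home and level under all four catches, with a highest measured press of about 22 N; the tool hangs in its stand again, released, the bystanders were not moved, and the job was handed in at about 22 s.

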